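# Press a clay medallion onto a tile and hold the curing switch

## Robot

A 6-joint arm with a two-finger parallel gripper is mounted at the origin on the work surface. World frame = base frame: x ahead of the robot, y to its left, z up, the work surface at z = 0. Lengths are in m, angles in degrees, forces in N, time in s.
With the tool pointing down it reaches from about 0.25 to 0.8 m from the base axis. Payload 3.9 kg.
Tool frame: the origin (TCP) lies on the centre line of the jaws, within the pads' length; the fingertips stand 19 mm ahead of it and the grasp point (between the pads) is the TCP; z points along the fingers, y is the line along which they close (so a half turn about z gives the same grasp; the last joint's range is limited). The gripper opens to 85 mm and grips with 20 to 120 N. Pads are 22 mm wide; open, the fingers measure 114 mm over their backs; the gripper's body (76 mm by 85 mm) begins 54 mm behind the grasp point. The pads swing forward as they close: fully open they stand 13 mm farther back than shut.
Start: joints at [63.713, 14.897, -7.913, 67.191, 0, 90], TCP at [0.233, 0.471, 0.25] pointing down, gripper open.
Joint ranges: [-159.42, 159.42], [-47.68, 98.78], [-73.54, 78.23], [-108.79, 121.32], [-90, 84.71], [-180, 180]. Speed limits (degrees/s): [147.25, 147.25, 180, 180, 180, 180].

## Interface

Orientations are given as [roll, pitch, yaw] about the fixed x, y, z axes, in that order (R = Rz(yaw) Ry(pitch) Rx(roll)).
In Python, from cell import r, eyes gives the robot as it stands.
- The arm moves only by the tool send_rows, never from a script. Its argument "moves" is a list of rows, each a list of 2 entries, a list of its own where there are three numbers: the shift along the tool's x, y, z in mm, then the turn about the tool's z in rad. A call has 1 to 8 rows; each row is the pose to reach, as a shift and turn from the pose commanded when the call began, along the tool's axes at that moment; what a row does not reach only later rows make up. A row lasts 1/12 s, in which the tool goes at most 41.7 mm and 7.16 degrees, less where a joint would pass 70% of its speed; a pose out of reach is approached as far as the arm can. A call with a gripper value outside its range is refused whole. "claw" is the finger opening in mm, from 0 to 85.4, set as the call begins (left out, the last holds). The fingers move at their own pace and stop on an object; "newtons" is the grip in N (left out, the last holds). Time passes only in rows, so rows that repeat a pose let the fingers close. It gives the time, the measured TCP pose, the force and the opening at its end, in the units of the state.
- r.sense(): the state, without advancing time (a new reading comes with each control period).
- eyes.camera(name): name is "side" or "top" or "wrist"; returns the picture (480x640x3 uint8, blue, green, red); there is no depth.
- eyes.camera_info(name): a dict with "camera_matrix" (3x3 intrinsics, pixels), "R" (3x3) and "t" (3): a world point X has camera coordinates R X + t; the wrist camera has in their place "tool_from_camera" (4x4, takes a point from camera to tool coordinates, whose origin is the TCP and whose axes are the flange's). Camera axes: x right, y down, z forward; pixel columns grow to the right and rows downward; lengths in m; the calibration is good to about 2 mm. A picture is of the moment at which its call begins: read the wrist's pose just before it. camera_info takes no time and is no camera call.
- r.job_done(): hands the job in, once; it reports no verdict.
The state is a dict: "time_s": time; "joint_pos": joint angles; "joint_velocities": joint speeds; "joint_efforts": joint torques, N m; "eef_pos": TCP position; "tool_rot": TCP orientation; "contact_force": force on the tool from outside, world axes, zero at the start; "moment": the same for the moment, N m; "finger_gap": finger opening in m.
Only numpy, scipy, OpenCV 4.12 (cv2) and the standard library are available. Lean on these libraries where they do the work, as an engineer would, in place of code of your own. Each camera call takes 0.05 s, during which the arm holds its last target. There are 200 camera calls.

## Task

Glue a medallion to the tile under the lever press: pull the press's lever all the way down to its stop so that the rubber foot squeezes the medallion, then ease it slowly back up to rest without letting it snap. Then press the curing lamp's palm button until its cap is flush with the rim of the collar around it (half its travel), and finish the program still holding it there with the fingers. Leave the medallion on its tile, and do not push or tip the other things standing about.

Things in the scene. Friction and masses are not known exactly. Their poses are not given: they have to be found in the camera images.
- press: Fixed grey bench lever press, base 240 x 130 x 30 mm. Origin on the table under the ram axis, z up; open front to its -x, 60 mm wide column at x 80 to 130. Head 85 mm wide, x -25 to 130, z 175 to 250. White 100 mm tile fixed on the bed, top at z 48. 24 mm square ram rises to z 295. Left or right of the middle, turned up to 0.2 rad; the switch box is on the other side.
- lever_pivot (a point): Point on the pivot axis of the press's lever, abreast of the grip's centre, at press-frame (30, -109, 215) mm (in free air on the press's -y side); the axis is parallel to the press's y.
- lever_grip (a point): Centre of the lever's black grip: round bar 24 mm across, 80 mm long, along press y, sticking out to -y from the end of a 14 mm steel rod; 200 mm from the pivot axis. At rest the rod points to press -x and 0.5 rad above level (grip 311 mm above the table); it swings down in the press x-z plane to 0.45 rad below level (grip at 128 mm). Pinch it from above across the bar, or push it down.
- lever (a joint): Lever angle, rad: 0 = raised, at rest; 0.95 = fully down on a rubber-cushioned stop. A spring always drives it back up: it takes roughly 5 N at the grip to start and 12 to 16 N at the stop. Every rad lowers the ram and foot by 30 mm. Let go, it snaps up fast (well over 1 rad/s).
- foot: Rubber foot under the ram, disc 44 mm in diameter, origin at the centre of its underside. At rest 24 mm above the medallion; it meets the medallion at a lever angle of about 0.8 rad and then yields on its own spring (2 N per mm) up to the lever's stop.
- medallion: Loose unglazed clay disc, 56 mm in diameter, 14 mm thick, 60 g, lying on the tile under the foot. Origin at the centre of its underside, z up.
- switch_box: Fixed grey box 120 x 110 x 50 mm on the table with a round collar on top (76 mm outside, 64 mm inside diameter) whose rim is 75 mm above the table. Origin at the centre of its underside.
- cap_top (a point): Centre of the top of the round black palm button (flat cap 52 mm in diameter) in the collar. Unpressed it is 87 mm above the table (12 mm above the collar's rim); flush with the rim is 75 mm; bottomed is 63 mm.
- cap (a joint): How far the palm button is pressed, m: 0 = up, 0.012 = flush with the rim (half travel), 0.024 = bottom. Sprung: about 3 N to start, 6.6 N at half travel, 10 N at the bottom; it comes up as soon as it is let go.
- small_jar: Bystander: small grey paint jar, 48 mm diameter, 65 mm tall, between press and switch box. Origin under its centre, z up.
- big_jar: Bystander: terracotta-coloured jar, 64 mm diameter, 85 mm tall, beyond the small jar. Origin under its centre, z up.
- tall_bottle: Bystander: white bottle, 56 mm diameter, 170 mm tall, at the left. Origin under its centre, z up.
- bisque_bowl: Bystander: plaster-coloured bowl, 100 mm diameter, 50 mm tall, at the right. Origin under its centre, z up.
- brush: Bystander: brush lying near the robot, handle to its own -x. Origin on its underside.
- brush_mug: Bystander: white mug, 80 mm diameter, 90 mm tall, brushes standing in it to 180 mm, at the right. Origin under its centre, z up.
- tile_stack: Bystander: stack of white tiles, 100 x 100 x 32 mm, at the left. Origin under its centre.
Not all that is in view belongs to the job. Leave any green look-alike of the switch_box alone. Leave any yellow look-alike of the medallion alone.

How it is judged:
By the outcome, as a careful person would: the job done as asked, in the order asked, and still so for the second after the job is handed in, while the arm keeps its last pose, push and grip.
It also fails if it takes over 58 s, if anything falls off the work surface, if the arm or the gripper's body presses on something with over 40 N, if the wrist force passes 120 N, or if a joint passes its speed limit or range.

## Working session

There is one attempt and no reset: what is moved stays moved. The work goes in short steps, Python scripts to look and compute and a tool call to move; the robot and the scene stay as the last step left them, time stands still between calls to the robot, and variables do not carry over. Pictures are saved under pics/ and viewed, on a budget of 10 in all, crops included, one or two more only if the job needs it, and the job is handed in when it is done.

Besides the shell and the picture viewer there is one more tool, called after "Request:" as name(argument=value, ...) on one line, values as JSON. send_rows: Moves the arm, as the interface text tells. Its arguments: {"type":"object","properties":{"moves":{"type":"array","items":{"type":"array"}},"claw":{"type":"number"},"newtons":{"type":"number"}},"required":["moves"]}

```bash
mkdir -p pics; ls; python3 - <<'E'
from cell import r, eyes
import cv2
s=r.sense(); print(s)
for n in ("top","side"):
    cv2.imwrite(f"pics/{n}0.png",eyes.camera(n)); print(n,eyes.camera_info(n))
print(eyes.camera_info("wrist"))
E
```

```text
pics
{'time_s': 0.0, 'joint_pos': array([ 6.37137790e+01,  1.49350241e+01, -7.98588565e+00,  6.71913388e+01,
       -7.12002826e-05,  9.00006823e+01]), 'joint_velocities': array([ 0.01366354, -0.10481657, -0.0559938 , -0.05741517,  0.01921951,
        0.00110953]), 'joint_efforts': array([-9.71765712e-05, -4.05676281e+01,  2.53924298e+01,  1.87090557e-02,
       -1.61773487e-04, -1.09589148e-06]), 'eef_pos': array([0.23221006, 0.47012511, 0.24947053]), 'tool_rot': array([-1.79887751e+02,  7.25368900e-05,  1.53713097e+02]), 'contact_force': array([-0.30644028, -0.53052103, -0.29454928]), 'moment': array([ 0.00264411, -0.01799478,  0.01648069]), 'finger_gap': 0.08519292742435193}
top {'camera_matrix': array([[455.02351516,   0.        , 325.782328  ],
       [  0.        , 455.02351516, 247.19441747],
       [  0.        ,   0.        ,   1.        ]]), 'R': array([[ 0.01514807, -0.99971034, -0.01870225],
       [-0.99603953, -0.01344825, -0.0878886 ],
       [ 0.08761163,  0.01995952, -0.99595473]]), 't': array([-0.01441819,  0.60006223,  1.22532411])}
side {'camera_matrix': array([[5
[... 184 characters left out ...]
 -0.00900777],
       [-0.25613257, -0.50059764, -0.82692086],
       [ 0.36234835,  0.74335921, -0.56224617]]), 't': array([-0.52396529,  0.30184924,  1.2311432 ])}
{'camera_matrix': array([[405.11647996,   0.        , 326.91458613],
       [  0.        , 405.11647996, 235.29121761],
       [  0.        ,   0.        ,   1.        ]]), 'tool_from_camera': array([[-5.85991118e-04, -9.55089281e-01, -2.96317602e-01,
         7.58259617e-02],
       [ 9.99999769e-01, -6.62030222e-04,  1.56274843e-04,
        -7.78722424e-04],
       [-3.45427635e-04, -2.96317441e-01,  9.55089448e-01,
        -1.23731408e-01],
       [ 0.00000000e+00,  0.00000000e+00,  0.00000000e+00,
         1.00000000e+00]])}
```

View pics/top0.png

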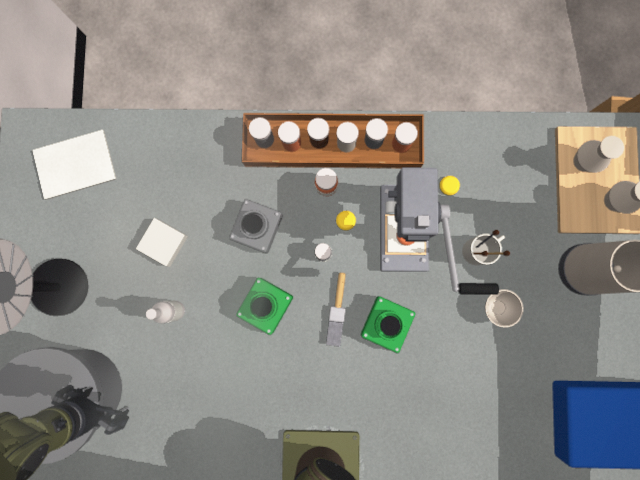

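View pics/side0.png

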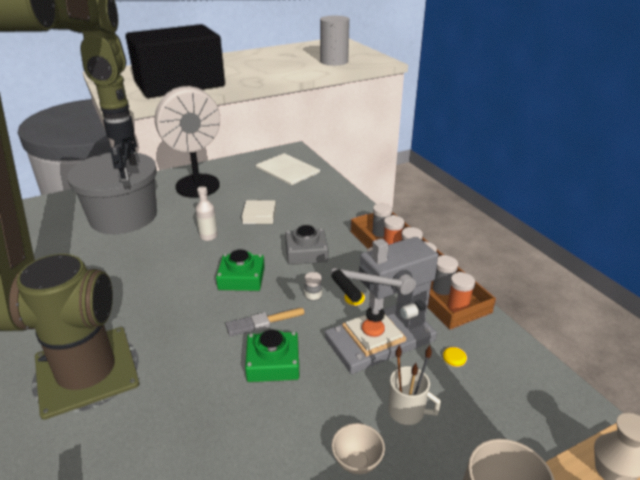

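Top view: the press is right of the middle with its black grip at about (478,289) px. The grey switch box is at (255,225) with its cap at (254,223). The two green boxes are decoys, the bowl is at (505,308) and the brush mug at (487,248). The side view agrees, with the grip at (348,287).

```bash
cat > h.py <<'E'
import numpy as np, cv2
from cell import r, eyes
def ray(name,uv,z):
    c=eyes.camera_info(name); R,t,K=c["R"],c["t"],c["camera_matrix"]
    o=-R.T@t; d=R.T@np.linalg.solve(K,[*uv,1.]); return o+d*(z-o[2])/d[2]
def blob(img,box,lo,hi):
    x0,y0,x1,y1=box; m=cv2.inRange(img[y0:y1,x0:x1],lo,hi)
    n,l,s,c=cv2.connectedComponentsWithStats(m); k=1+np.argmax(s[1:,4])
    cs,_=cv2.findContours((l==k).astype(np.uint8),cv2.RETR_EXTERNAL,cv2.CHAIN_APPROX_NONE)
    p=max(cs,key=len)[:,0]+[x0,y0]
    return c[k]+[x0,y0],s[k],cv2.minAreaRect(p.astype(np.float32)),p
E
python3 - <<'E'
from h import *
im=cv2.imread("pics/top0.png")
for nm,box,z,hi in (("grip",(452,275,505,302),.318,(60,60,60)),("cap",(235,205,275,243),.087,(50,50,50))):
    c,s,mr,p=blob(im,box,(0,0,0),hi); print(nm,c,s,mr,ray("top",c,z))
    if nm=="grip":
        b=cv2.boxPoints(mr); print([ray("top",q,z).round(3) for q in b])
# grey box outline & base edges
hsv=cv2.cvtColor(im,cv2.COLOR_BGR2HSV); print(im[225,235],im[265,385],im[225,220],im[223,254],im[289,478])
for q in ((381,270),(429,270),(381,188)): print(ray("top",q,.03).round(3))
si=cv2.imread("pics/side0.png")
c,s,mr,p=blob(si,(325,262,368,308),(0,0,0),(60,60,60)); print("side grip",c,s,mr,ray("side",c,.311),[ray("side",q,.311).round(3) for q in cv2.boxPoints(mr)])
c,s,mr,p=blob(si,(290,220,325,245),(0,0,0),(50,50,50)); print("side cap",c,s,ray("side",c,.087))
for n,q,z in(("mug",(487,248),.09),("brushes",(507,253),.18),("brushes2",(494,234),.18),("bowl",(505,308),.05),("bottle",(157,313),.17),("bigjar",(327,180),.085),("small",(322,251),.065)): print(n,ray("top",q,z).round(3))
E
```

```text
grip [478.21927711 288.15421687] [  7   8  40  11 415] ((478.5, 288.0), (10.0, 39.0), 90.0) [ 0.49341181 -0.32965709  0.318     ]
[array([ 0.503, -0.29 ,  0.318]), array([ 0.505, -0.371,  0.318]), array([ 0.484, -0.37 ,  0.318]), array([ 0.483, -0.29 ,  0.318])]Traceback (most recent call last):
  File "<stdin>", line 4, in <module>
  File "h.py", line 8, in blob
    n,l,s,c=cv2.connectedComponentsWithStats(m); k=1+np.argmax(s[1:,4])
                                                     ~~~~~~~~~^^^^^^^^^
    return _wrapfunc(a, 'argmax', axis=axis, out=out, **kwds)
    return bound(*args, **kwds)
ValueError: attempt to get argmax of an empty sequence
```

```bash
python3 - <<'E'
from h import *
im=cv2.imread("pics/top0.png")
print(im[225,235],im[265,385],im[225,220],im[223,254],im[289,478])
c,s,mr,p=blob(im,(235,205,275,243),(0,0,0),(75,75,75)); print("cap",c,s,mr,ray("top",c,.087))
c,s,mr,p=blob(im,(452,275,505,302),(0,0,0),(60,60,60))
# bar axis from column-wise mid rows
m=cv2.inRange(im[275:302,452:505],(0,0,0),(60,60,60)); y,x=np.nonzero(m)
k=[(u,y[x==u].mean()) for u in range(8,46) if (x==u).any()]
A=np.array(k); f=np.polyfit(A[:,0],A[:,1],1); print("slope",f[0])
a,b=[ray("top",(452+u,275+np.polyval(f,u)),.315) for u in (8,46)]; print(a,b,"yaw",np.arctan2((a-b)[1],(a-b)[0])-np.pi/2)
for q in ((381,270),(429,270),(381,188)): print(ray("top",q,.03).round(3))
si=cv2.imread("pics/side0.png")
c,s,mr,p=blob(si,(325,262,368,308),(0,0,0),(60,60,60)); print("side grip",c,s,mr,ray("side",c,.311))
c,s,mr,p=blob(si,(290,220,325,245),(0,0,0),(75,75,75)); print("side cap",c,s,ray("side",c,.087))
for n,q,z in(("mug",(487,248),.09),("brushes",(507,253),.18),("brushes2",(494,234),.18),("bowl",(505,308),.05),("bottle",(157,313),.17),("bigjar",(327,180),.085),("small",(322,251),.065)): print(n,ray("top",q,z).round(3))
E
```

```text
[117 116 119] [173 166 169] [124 127 126] [68 66 68] [44 45 44]
cap [252.02816901 222.94014085] [  7   9  20  19 284] ((252.2500457763672, 222.7500457763672), (18.384775161743164, 17.677669525146484), 45.0) [0.65644273 0.18845136 0.087     ]
slope 0.004212714739030492
[ 0.49297431 -0.29283529  0.315     ] [ 0.49383706 -0.37152751  0.315     ] yaw 0.010963111982513762
[ 0.54  -0.157  0.03 ]
[ 0.541 -0.287  0.03 ]
[ 0.766 -0.156  0.03 ]
side grip [345.8441247  285.25899281] [  6   8  30  31 417] ((345.7500305175781, 285.2500305175781), (36.76955032348633, 12.020814895629883), 45.0) [ 0.49196104 -0.33280505  0.311     ]
side cap [305.44262295 230.62295082] [  6   5  20  12 183] [0.65002739 0.17593491 0.087     ]
mug [ 0.598 -0.425  0.09 ]
brushes [ 0.579 -0.442  0.18 ]
brushes2 [ 0.624 -0.412  0.18 ]
bowl [ 0.443 -0.483  0.05 ]
bottle [0.422 0.397 0.17 ]
bigjar [ 0.774 -0.008  0.085]
small [0.586 0.003 0.065]
```

Request:
send_rows(moves=[[[0, 0, -40], -0.1], [[0, 0, -80], -0.2], [[0, 0, -120], -0.3], [[0, 0, -150], -0.4], [[0, 0, -150], -0.459], [[0, 0, -150], -0.459]], claw=0)

```text
time_s: 0.6
eef_pos: [0.2329, 0.4715, 0.4022]
tool_rot: [179.8, 0.1, -179.9]
contact_force: [-0.1, 0.2, -1.1]
finger_gap: 0.0124
```

Request:
send_rows(moves=[[[-12, -35, 0], 0], [[-24, -70, 0], 0], [[-36, -105, 0], 0], [[-48, -140, 0], 0], [[-60, -175, 0], 0], [[-72, -210, 0], 0], [[-84, -245, 0], 0], [[-96, -280, 0], 0]])

```text
time_s: 1.27
eef_pos: [0.3279, 0.1887, 0.3987]
tool_rot: [-179.9, -0.1, 179.9]
contact_force: [1.1, -0.5, 0.5]
finger_gap: -0.0004
```

Request:
send_rows(moves=[[[-12, -35, 0], 0], [[-24, -70, 0], 0], [[-36, -105, 0], 0], [[-48, -140, 0], 0], [[-60, -175, 0], 0], [[-72, -210, 0], 0], [[-84, -245, 0], 0], [[-96, -280, 0], 0]])

```text
time_s: 1.93
eef_pos: [0.4239, -0.0911, 0.3987]
tool_rot: [180.0, -0.2, 179.9]
contact_force: [0.7, 0.3, -0.0]
finger_gap: -0.0001
```

Request:
send_rows(moves=[[[-12, -35, 0], 0], [[-24, -70, 0], 0], [[-36, -105, 0], 0], [[-48, -140, 0], 0], [[-60, -175, 0], 0], [[-68, -210, 0], 0], [[-68, -243, 0], 0], [[-68, -243, 0], 0]])

```text
time_s: 2.6
eef_pos: [0.4923, -0.3375, 0.3962]
tool_rot: [180.0, -0.3, 179.6]
contact_force: [0.5, 0.4, -0.6]
finger_gap: 0.0001
```

```bash
python3 - <<'E'
from h import *
print(r.sense()["eef_pos"])
a=eyes.camera("wrist"); b=eyes.camera("side"); cv2.imwrite("pics/w1.png",np.hstack([cv2.resize(a,(400,300)),cv2.resize(b[180:420,240:560],(400,300))]))
cv2.imwrite("pics/w1full.png",a)
E
```

```text
[ 0.49232466 -0.33753815  0.39618463]
```

View pics/w1.png

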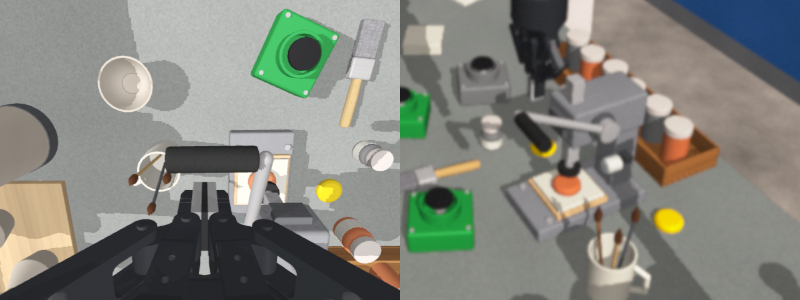

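The wrist view shows the grip at about (340,256) full-frame px, spanning the fingertips laterally, with the rod on the press side. The side view shows the closed gripper above it.

```bash
cat >> h.py <<'E'
from scipy.spatial.transform import Rotation as Ro
def wray(s,uv,z):
    c=eyes.camera_info("wrist"); T=c["tool_from_camera"]; R=Ro.from_euler("xyz",s["tool_rot"],degrees=True).as_matrix()
    o=s["eef_pos"]+R@T[:3,3]; d=R@T[:3,:3]@np.linalg.solve(c["camera_matrix"],[*uv,1.]); return o+d*(z-o[2])/d[2]
E
python3 - <<'E'
from h import *
a=cv2.imread("pics/w1full.png"); s=r.sense()
c,st,mr,p=blob(a,(250,225,430,282),(0,0,0),(70,70,70)); print(c,st,mr)
print(wray(s,mr[0],.311),[wray(s,q,.311).round(3) for q in cv2.boxPoints(mr)])
E
```

```text
[338.57728656 254.58481499] [  13    8  152   49 6243] ((338.4185791015625, 254.78961181640625), (46.13819885253906, 151.8279571533203), 87.27368927001953)
[ 0.49220496 -0.32710429  0.311     ] [array([ 0.481, -0.369,  0.311]), array([ 0.477, -0.287,  0.311]), array([ 0.504, -0.284,  0.311]), array([ 0.508, -0.369,  0.311])]
```

Request:
send_rows(moves=[[[0, 8, 15], 0], [[0, 8, 30], 0], [[0, 8, 45], 0], [[0, 8, 50], 0], [[0, 8, 53], 0], [[0, 8, 56], 0], [[0, 8, 58], 0], [[0, 8, 58], 0]])

```text
time_s: 3.37
eef_pos: [0.4928, -0.324, 0.3426]
tool_rot: [-180.0, 0.0, -180.0]
contact_force: [0.5, 1.0, -0.9]
finger_gap: -0.0001
```

Request:
send_rows(moves=[[[2, 0, 5], 0], [[4, 0, 9], 0], [[6, 0, 13], 0], [[9, 0, 18], 0], [[11, 0, 23], 0], [[13, 0, 28], 0], [[14, 0, 32], 0], [[16, 0, 37], 0]])

```text
time_s: 4.03
eef_pos: [0.4759, -0.3244, 0.3077]
tool_rot: [-179.9, 0.1, 180.0]
contact_force: [-4.8, 2.4, 10.6]
finger_gap: 0.0002
```

Request:
send_rows(moves=[[[1, 0, 5], 0], [[3, 0, 10], 0], [[4, 0, 15], 0], [[5, 0, 19], 0], [[6, 0, 24], 0], [[7, 0, 29], 0], [[8, 0, 34], 0], [[8, 0, 39], 0]])

```text
time_s: 4.7
eef_pos: [0.4663, -0.3245, 0.2682]
tool_rot: [-179.9, -0.1, 179.9]
contact_force: [-7.3, 0.5, 9.1]
finger_gap: 0.0003
```

Request:
send_rows(moves=[[[0, 0, 5], 0], [[1, 0, 10], 0], [[1, 0, 15], 0], [[1, 0, 20], 0], [[1, 0, 25], 0], [[1, 0, 30], 0], [[0, 0, 35], 0], [[0, 0, 40], 0]])

```text
time_s: 5.37
eef_pos: [0.4667, -0.3248, 0.228]
tool_rot: [-179.9, -0.1, 179.9]
contact_force: [-6.6, 0.5, 9.9]
finger_gap: 0.0002
```

Request:
send_rows(moves=[[[-1, 0, 5], 0], [[-1, 0, 10], 0], [[-2, 0, 15], 0], [[-3, 0, 20], 0], [[-4, 0, 25], 0], [[-5, 0, 30], 0], [[-7, 0, 35], 0], [[-8, 0, 39], 0]])

```text
time_s: 6.03
eef_pos: [0.4748, -0.3248, 0.1887]
tool_rot: [-179.9, -0.2, 179.9]
contact_force: [-7.3, 0.2, 10.1]
finger_gap: -0.0001
```

Request:
send_rows(moves=[[[-1, 0, 4], 0], [[-3, 0, 8], 0], [[-4, 0, 11], 0], [[-5, 0, 14], 0], [[-6, 0, 16], 0], [[-7, 0, 18], 0], [[-7, 0, 19], 0], [[-7, 0, 19], 0]])

```text
time_s: 6.7
eef_pos: [0.4811, -0.3249, 0.1698]
tool_rot: [-179.9, -0.2, 179.9]
contact_force: [-8.9, -0.8, 10.9]
finger_gap: -0.0
```

Request:
send_rows(moves=[[[-1, 0, 2], 0], [[-2, 0, 4], 0], [[-3, 0, 6], 0], [[-3, 0, 7], 0], [[-4, 0, 8], 0], [[-4, 0, 9], 0], [[-4, 0, 10], 0], [[-4, 0, 10], 0]])

```text
time_s: 7.37
eef_pos: [0.4859, -0.3249, 0.1603]
tool_rot: [-179.9, -0.1, 179.9]
contact_force: [-7.1, 0.3, 12.3]
finger_gap: 0.0003
```

Request:
send_rows(moves=[[[0, 0, 1], 0], [[-1, 0, 2], 0], [[-1, 0, 2], 0]])

```text
time_s: 7.62
eef_pos: [0.4865, -0.3249, 0.1587]
tool_rot: [-179.9, -0.2, 179.9]
contact_force: [-8.6, 1.1, 13.9]
finger_gap: -0.0001
```

Request:
send_rows(moves=[[[0, 0, 1], 0], [[-1, 0, 2], 0], [[-1, 0, 2], 0]])

```text
time_s: 7.87
eef_pos: [0.4867, -0.3249, 0.1583]
tool_rot: [-179.8, -0.2, 179.9]
contact_force: [-13.4, 2.3, 24.1]
finger_gap: -0.0002
```

The stop is felt: a 2 mm command moved the tip 0.4 mm and force jumped to 24 N. I'll add a touch more and look.

Request:
send_rows(moves=[[[0, 0, 1], 0], [[0, 0, 1], 0], [[0, 0, 1], 0], [[0, 0, 1], 0]])

```text
time_s: 8.2
eef_pos: [0.4867, -0.3249, 0.1582]
tool_rot: [-179.8, -0.2, 179.9]
contact_force: [-13.7, 2.1, 27.8]
finger_gap: -0.0001
```

```bash
python3 - <<'E'
from h import *
b=eyes.camera("side"); cv2.imwrite("pics/s2.png",cv2.resize(b[220:400,290:490],(600,540),interpolation=cv2.INTER_CUBIC))
print(r.sense()["contact_force"])
E
```

```text
[-14.10123648   2.8217263   27.70468706]
```

View pics/s2.png

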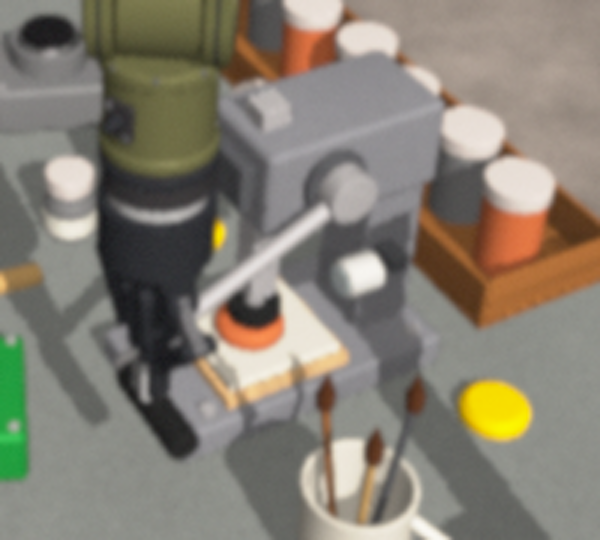

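The lever is down with the foot squeezing the red medallion (at about (250,325) px in the crop), still on its tile. Easing up slowly along the arc.

Request:
send_rows(moves=[[[0, 0, -3], 0], [[1, 0, -6], 0], [[3, 0, -9], 0], [[4, 0, -12], 0], [[6, 0, -15], 0], [[7, 0, -18], 0], [[8, 0, -21], 0], [[9, 0, -24], 0]])

```text
time_s: 8.92
eef_pos: [0.4802, -0.325, 0.18]
tool_rot: [-179.9, 0.1, 180.0]
contact_force: [-4.5, 1.0, 10.6]
finger_gap: 0.0003
```

Request:
send_rows(moves=[[[1, 0, -3], 0], [[2, 0, -6], 0], [[3, 0, -9], 0], [[4, 0, -12], 0], [[5, 0, -15], 0], [[6, 0, -18], 0], [[6, 0, -21], 0], [[7, 0, -24], 0]])

```text
time_s: 9.58
eef_pos: [0.4748, -0.3251, 0.2042]
tool_rot: [-179.9, 0.2, 180.0]
contact_force: [-0.1, 1.1, 9.5]
finger_gap: -0.0002
```

Request:
send_rows(moves=[[[1, 0, -3], 0], [[1, 0, -6], 0], [[2, 0, -9], 0], [[2, 0, -12], 0], [[3, 0, -15], 0], [[3, 0, -18], 0], [[4, 0, -21], 0], [[4, 0, -24], 0]])

```text
time_s: 10.25
eef_pos: [0.4725, -0.3251, 0.2287]
tool_rot: [-179.8, 0.5, -180.0]
contact_force: [2.2, 1.5, 9.3]
finger_gap: 0.0002
```

Request:
send_rows(moves=[[[0, 0, -3], 0], [[1, 0, -6], 0], [[1, 0, -9], 0], [[1, 0, -12], 0], [[2, 0, -15], 0], [[2, 0, -18], 0], [[2, 0, -21], 0], [[2, 0, -24], 0]])

```text
time_s: 10.92
eef_pos: [0.4719, -0.3253, 0.2529]
tool_rot: [-179.8, 0.6, -179.9]
contact_force: [6.2, 1.4, 8.0]
finger_gap: -0.0002
```

Request:
send_rows(moves=[[[0, 0, -3], 0], [[0, 0, -6], 0], [[0, 0, -9], 0], [[-1, 0, -12], 0], [[-1, 0, -15], 0], [[-1, 0, -18], 0], [[-2, 0, -21], 0], [[-2, 0, -24], 0]])

```text
time_s: 11.58
eef_pos: [0.4731, -0.3255, 0.2765]
tool_rot: [-179.8, 0.5, -180.0]
contact_force: [4.2, -0.0, 7.0]
finger_gap: 0.0002
```

Request:
send_rows(moves=[[[0, 0, -3], 0], [[-1, 0, -6], 0], [[-1, 0, -9], 0], [[-2, 0, -12], 0], [[-3, 0, -15], 0], [[-3, 0, -18], 0], [[-4, 0, -21], 0], [[-5, 0, -24], 0]])

```text
time_s: 12.25
eef_pos: [0.4775, -0.3254, 0.3001]
tool_rot: [-179.8, 0.5, -180.0]
contact_force: [3.8, -0.5, 5.1]
finger_gap: 0.0
```

Request:
send_rows(moves=[[[-1, 0, -3], 0], [[-2, 0, -6], 0], [[-3, 0, -9], 0], [[-4, 0, -12], 0], [[-5, 0, -15], 0], [[-6, 0, -18], 0], [[-7, 0, -21], 0], [[-8, 0, -24], 0]])

```text
time_s: 12.92
eef_pos: [0.4831, -0.3246, 0.3219]
tool_rot: [-180.0, 0.1, -180.0]
contact_force: [2.5, -1.0, 3.1]
finger_gap: -0.0001
```

Request:
send_rows(moves=[[[-2, 0, -3], 0], [[-3, 0, -6], 0], [[-4, 0, -9], 0], [[-6, 0, -12], 0], [[-7, 0, -15], 0], [[-8, 0, -18], 0], [[-9, 0, -21], 0], [[-9, 0, -24], 0]])

```text
time_s: 13.58
eef_pos: [0.4906, -0.3236, 0.3445]
tool_rot: [179.9, -0.2, -180.0]
contact_force: [-0.1, 0.3, -0.1]
finger_gap: 0.0001
```

Request:
send_rows(moves=[[[0, 0, -15], 0], [[0, 0, -35], 0], [[0, 0, -55], 0], [[0, 0, -55], 0]])

```text
time_s: 13.92
eef_pos: [0.4912, -0.3242, 0.403]
tool_rot: [-179.9, 0.0, -180.0]
contact_force: [0.1, -0.3, -0.3]
finger_gap: 0.0001
```

Request:
send_rows(moves=[[[0, 35, 0], 0], [[0, 70, 0], 0], [[-10, 105, 0], 0], [[-20, 140, 0], 0], [[-30, 175, 0], 0], [[-40, 210, 0], 0], [[-50, 245, 0], 0], [[-60, 280, 0], 0]])

```text
time_s: 14.58
eef_pos: [0.5503, -0.0426, 0.3988]
tool_rot: [-180.0, -0.3, -180.0]
contact_force: [1.6, -0.3, -0.9]
finger_gap: 0.0003
```

Request:
send_rows(moves=[[[-15, 35, 10], 0], [[-30, 70, 25], 0], [[-45, 105, 50], 0], [[-60, 140, 75], 0], [[-75, 175, 100], 0], [[-90, 210, 120], 0], [[-100, 225, 140], 0], [[-100, 225, 150], 0]])

```text
time_s: 15.25
eef_pos: [0.6504, 0.1851, 0.2432]
tool_rot: [-180.0, -0.5, -179.7]
contact_force: [0.1, -0.2, 0.0]
finger_gap: -0.0002
```

Request:
send_rows(moves=[[[0, 0, 0], 0], [[0, 0, 0], 0], [[0, 0, 0], 0]])

```text
time_s: 15.5
eef_pos: [0.6511, 0.1795, 0.2512]
tool_rot: [-180.0, -0.0, 179.9]
contact_force: [-0.2, -0.8, 0.7]
finger_gap: 0.0001
```

```bash
python3 - <<'E'
from h import *
s=r.sense(); print(s["eef_pos"],s["tool_rot"],s["contact_force"])
a=eyes.camera("wrist"); b=eyes.camera("side"); cv2.imwrite("pics/w3full.png",a)
cv2.imwrite("pics/w3.png",np.hstack([cv2.resize(a,(400,300)),cv2.resize(b[180:420,240:560],(400,300))]))
E
```

```text
[0.65108975 0.17950102 0.2511594 ] [-1.79966017e+02 -1.32546138e-02  1.79942578e+02] [-0.21566667 -0.77212641  0.66175777]
```

View pics/w3.png

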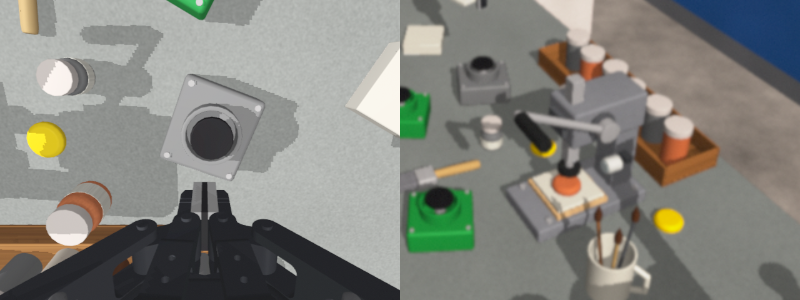

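Wrist view: the black cap is at about (339,221) full-frame px in its grey collar. Side view: the lever is back up, the foot is clear and the red medallion is on its tile.

```bash
python3 - <<'E'
from h import *
a=cv2.imread("pics/w3full.png"); s=r.sense(); print(a[221,339])
c,st,mr,p=blob(a,(285,165,390,270),(0,0,0),(65,65,65)); el=cv2.fitEllipse(cv2.convexHull(p)); print(c,st,el)
print(wray(s,c,.087),wray(s,el[0],.087),[wray(s,(el[0][0]+d,el[0][1]),.087)[1] for d in(-el[1][0]/2,el[1][0]/2)])
E
```

```text
[53 50 52]
[338.48683139 220.78848765] [  20   22   69   69 3683] ((338.5013122558594, 220.79425048828125), (67.92715454101562, 69.3358154296875), 84.60552215576172)
[0.65459701 0.18756809 0.087     ] [0.65460145 0.18757882 0.087     ] [np.float64(0.16248289219354112), np.float64(0.21267729482762732)]
```

Request:
send_rows(moves=[[[-4, 8, 25], 0], [[-4, 8, 50], 0], [[-4, 8, 75], 0], [[-4, 8, 100], 0], [[-4, 8, 115], 0], [[-4, 8, 125], 0], [[-4, 8, 134], 0], [[-4, 8, 136], 0]])

```text
time_s: 16.27
eef_pos: [0.6554, 0.1881, 0.1141]
tool_rot: [-180.0, -0.0, 180.0]
contact_force: [0.8, -0.6, -0.6]
finger_gap: 0.0003
```

Request:
send_rows(moves=[[[0, 0, 2], 0], [[0, 0, 4], 0], [[0, 0, 4], 0], [[0, 0, 4], 0], [[0, 0, 4], 0]])

```text
time_s: 16.68
eef_pos: [0.656, 0.189, 0.1111]
tool_rot: [180.0, 0.1, -180.0]
contact_force: [-0.2, -0.3, -0.1]
finger_gap: -0.0002
```

Request:
send_rows(moves=[[[0, 0, 1], 0], [[0, 0, 1], 0], [[0, 0, 1], 0]])

```text
time_s: 16.93
eef_pos: [0.6555, 0.1888, 0.1093]
tool_rot: [-180.0, -0.0, -180.0]
contact_force: [-0.4, -0.6, 0.1]
finger_gap: 0.0003
```

Request:
send_rows(moves=[[[0, 0, 1], 0], [[0, 0, 1], 0], [[0, 0, 1], 0]])

```text
time_s: 17.18
eef_pos: [0.6555, 0.1888, 0.1082]
tool_rot: [-180.0, -0.0, -180.0]
contact_force: [0.3, -0.9, -0.2]
finger_gap: -0.0005
```

Request:
send_rows(moves=[[[0, 0, 1], 0], [[0, 0, 1], 0], [[0, 0, 1], 0]])

```text
time_s: 17.43
eef_pos: [0.6555, 0.1888, 0.1072]
tool_rot: [-180.0, -0.0, -180.0]
contact_force: [0.1, -0.7, -1.1]
finger_gap: 0.0
```

Request:
send_rows(moves=[[[0, 0, 1], 0], [[0, 0, 1], 0], [[0, 0, 1], 0]])

```text
time_s: 17.68
eef_pos: [0.6555, 0.1888, 0.1063]
tool_rot: [-180.0, -0.0, -180.0]
contact_force: [0.6, 0.4, -0.5]
finger_gap: -0.0002
```

Request:
send_rows(moves=[[[0, 0, 1], 0], [[0, 0, 1], 0], [[0, 0, 1], 0]])

```text
time_s: 17.93
eef_pos: [0.6556, 0.1888, 0.1057]
tool_rot: [180.0, 0.0, -180.0]
contact_force: [-1.1, -0.9, 2.8]
finger_gap: -0.0001
```

Request:
send_rows(moves=[[[0, 0, 1], 0], [[0, 0, 1], 0], [[0, 0, 1], 0]])

```text
time_s: 18.18
eef_pos: [0.6556, 0.1888, 0.1045]
tool_rot: [180.0, 0.0, -180.0]
contact_force: [-0.8, -0.1, 3.4]
finger_gap: -0.0
```

Request:
send_rows(moves=[[[0, 0, 1], 0], [[0, 0, 1], 0], [[0, 0, 1], 0]])

```text
time_s: 18.43
eef_pos: [0.6556, 0.1888, 0.1034]
tool_rot: [180.0, 0.0, -180.0]
contact_force: [-0.1, -1.4, 3.2]
finger_gap: -0.0002
```

Request:
send_rows(moves=[[[0, 0, 2], 0], [[0, 0, 4], 0], [[0, 0, 6], 0], [[0, 0, 7], 0], [[0, 0, 8], 0], [[0, 0, 9], 0], [[0, 0, 9], 0], [[0, 0, 9], 0]])

```text
time_s: 19.1
eef_pos: [0.6556, 0.1888, 0.0945]
tool_rot: [180.0, 0.0, -180.0]
contact_force: [-1.2, -1.3, 5.5]
finger_gap: -0.0002
```

Request:
send_rows(moves=[[[0, 0, 0.4], 0], [[0, 0, 0.4], 0], [[0, 0, 0.4], 0], [[0, 0, 0.4], 0]])

```text
time_s: 19.43
eef_pos: [0.6556, 0.1888, 0.0942]
tool_rot: [180.0, 0.0, -180.0]
contact_force: [-1.0, 0.0, 6.1]
finger_gap: -0.0003
```

```bash
python3 - <<'E'
from h import *
F=[]
for i in range(6):
    a=eyes.camera("wrist"); s=r.sense(); F.append([s["contact_force"][2],s["eef_pos"][2]*1000])
print(np.mean(F,0),np.std(F,0))
b=eyes.camera("side")
cv2.imwrite("pics/w4.png",np.hstack([a[:330,180:500],cv2.resize(b[180:400,270:490],(330,330))]))
for nm,n,im,box,z in (("wrist","wrist",a,(270,190,410,290),.075),):
    pass
E
```

```text
[ 6.13211843 94.23452302] [0.37739508 0.00785255]
```

View pics/w4.png

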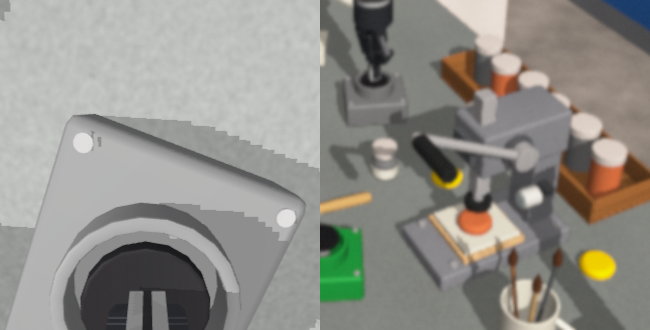

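The fingertips rest on the cap, level with the rim in the wrist view. In the side view the lever is at rest and the medallion is on its tile. A final 0.2 mm nudge, then hand in.

Request:
send_rows(moves=[[[0, 0, 0.2], 0], [[0, 0, 0.2], 0], [[0, 0, 0.2], 0], [[0, 0, 0.2], 0], [[0, 0, 0.2], 0], [[0, 0, 0.2], 0]])

```text
time_s: 20.28
eef_pos: [0.6556, 0.1888, 0.094]
tool_rot: [180.0, 0.0, -180.0]
contact_force: [-1.7, -0.9, 6.2]
finger_gap: 0.0002
```

```bash
python3 - <<'E'
from h import *
s=r.sense(); print(s["time_s"],s["eef_pos"],s["contact_force"]); print(r.job_done())
E
```

```text
20.2833 [0.65564652 0.18881755 0.09404027] [-1.6545638  -0.85627861  6.17044448]
the job is handed in; nothing more can be done
None
```

The job is handed in at 20.3 s of the 58 s allowed, with the closed fingers still holding the lamp button down; no verdict was reported.

- **Press:** I pushed the lever down with closed fingertips until it hit its stop. The force rose from 14 to 28 N with almost no further travel. I then eased it up at about 0.2 rad/s, staying in contact until the force fell to zero at the rest height. The side view afterwards showed the lever raised, the foot clear and the medallion on its tile.
- **Button:** The fingertips met the cap at a tool height of about 106.0 mm and finished at 94.0 mm, which is 12 mm of travel and so flush with the rim. The steady force was about 6.2 N against the nominal 6.6 N, so the cap could be up to about 1 mm above flush. I judged flushness from position and force. The last wrist picture was only consistent with it, because it cannot resolve a millimetre.
- **Other objects:** The arm touched only the grip and the cap, and the force stayed well under the limits. I did not measure the other objects' positions again at the end. None looked disturbed in the last views, which did not cover all of them.

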